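# Clear the note case, release the cash cage gate and hold it wide

### The job

A grey note case lies in the way of the cash cage's gate: lay it flat and lengthways along the middle of the narrow white raised stand and let go of it. Then squeeze in the cage's catch with the round posts, fully, and only after that the catch with the flat plates, fully. Last, take the gate by its upright black knob, swing it past its detent until it stands wide open, about square to the cage front, and finish while still holding it there, knob gripped between the fingers (it springs back if let go); leave the other things on the desk where they are.

Things in the scene. Friction and masses are not known exactly. Their poses are not given: they have to be found in the camera images.
- case: Closed hard grey plastic note case with black ribs, 150 x 60 x 50 mm (x, y, z), about 0.4 kg, loose, lying flat in front of the gate. Origin: centre of its underside; x is its long axis, z up.
- stand_top (a point): Fixed white steel stand with a narrow raised ledge, 200 mm long (x), 40 mm wide (y), its top 80 mm above the desk on a thin web (foot 200 x 100 mm). Point: centre of the ledge's top face; x lengthways, z up.
- round_catch (a point): Squeeze catch with two round upright posts (tabs), 14 mm diameter; one of two on the cage's top rail, 120 mm apart along y, places swapped at random. Point: midway between its tabs, 160 mm above the desk (tabs reach from 128 to 175 mm). x level, into the cage; y along the rail from sliding to fixed tab; z up. Outer faces at y = -24 mm (sliding tab, as it starts) and +24 mm (fixed tab).
- flat_catch (a point): Squeeze catch with two flat upright plates (tabs), 30 mm wide (x), 6 mm thick; one of two on the cage's top rail, 120 mm apart along y, places swapped at random. Point: midway between its tabs, 160 mm above the desk (tabs reach from 128 to 175 mm). x level, into the cage; y along the rail from sliding to fixed tab; z up. Outer faces at y = -24 mm (sliding tab, as it starts) and +24 mm (fixed tab).
- round_slide (a joint): Travel of the round-post catch's sliding tab towards its fixed tab (along +y of round_catch), in m: 0 as it starts (bolt hooked over the gate), 0.014 fully in (outer faces of the tabs then 34 mm apart). It takes about 5 N and stays where it is left; the gate is free of it from 0.010.
- flat_slide (a joint): The same for the flat-plate catch: 0 out, 0.014 fully in, free of the gate from 0.010, about 5 N, stays where it is left.
- gate (a joint): Opening angle of the barred aluminium gate (210 mm long, 12 to 118 mm above the desk), rad: 0 shut, stop at 1.6. Upright hinge; opens outwards to the robot, clockwise seen from above. A spring pulls it shut (about 2 N at the knob when wide); a ball detent from about 0.45 to 0.95 rad must be overcome (about 5 N at the knob). Barred until both catches are in.
- gate_hinge (a point): Point on the gate's upright hinge axis, 160 mm above the desk; turns with the gate. Shut: x points away from the robot into the cage, y along the gate from its free end to the hinge, z up.
- gate_knob (a point): Upright round black knob, 20 mm diameter, near the free end of the gate, 45 mm out from its front face, 195 mm from the hinge along the gate. Point: on its axis, 160 mm above the desk, a good height for the middle of the finger pads; its top is at 185 mm, its bracket at 118 mm. It swings with the gate on a 200 mm radius about gate_hinge.
- stamp: Bystander: wooden rubber-stamp, 42 mm wide, 64 mm high. Origin: centre of underside.
- stapler: Bystander: black stapler 130 x 34 x 48 mm. Origin: centre of underside.
- pack: Bystander: banded pack of notes 150 x 66 x 50 mm. Origin: centre of underside.
- mug: Bystander: white mug, 80 mm wide, 90 mm high. Origin: centre of underside.
- calculator: Bystander: desk calculator 140 x 90 x 20 mm. Origin: centre of underside.
- coin_roll: Bystander: cardboard coin roll lying, 26 mm diameter, 60 mm long.
Things that resemble listed ones, but are neither listed nor needed, are in the scene too. Leave any orange look-alike of the case alone. There is more than one size of the part that bears stand_top; the job needs the larger.

How it is judged:
By the outcome, as a careful person would: the job done as asked, in the order asked, and still so for the second after the job is handed in, while the arm keeps its last pose, push and grip.
It also fails if it takes over 72 s, if anything falls off the work surface, if the arm or the gripper's body presses on something with over 40 N, if the wrist force passes 120 N, or if a joint passes its speed limit or range.

### The arm

A 7-joint arm with a two-finger parallel gripper is mounted at the origin on the work surface. World frame = base frame: x ahead of the robot, y to its left, z up, the work surface at z = 0. Lengths are in m, angles in degrees, forces in N, time in s.
With the tool pointing down it reaches from about 0.4 to 0.75 m from the base axis. Payload 19.5 kg.
Tool frame: the origin (TCP) lies midway between the tips of the shut fingers; the grasp point (between the pads) lies 19 mm behind it; z points along the fingers, y is the line along which they close (so a half turn about z gives the same grasp; the last joint's range is limited). The gripper opens to 85 mm and grips with 20 to 120 N. Pads are 22 mm wide; open, the fingers measure 114 mm over their backs; the gripper's body (76 mm by 85 mm) begins 54 mm behind the grasp point. The pads swing forward as they close: fully open they stand 13 mm farther back than shut.
Start: joints at [-73.493, 40.479, -1.581, 85.061, 1.261, 54.483, -4.326], TCP at [0.186, 0.544, 0.231] pointing down, gripper open.
Joint ranges: [-155.06, 155.06], [-18.47, 123.98], [-90, 86.84], [0, 140.48], [-83.41, 263.41], [0, 116], [-161.91, 161.91]. Speed limits (degrees/s): [108.29, 108.29, 147.25, 147.25, 172.46, 172.46, 172.46].

### API

Orientations are given as a 3x3 rotation matrix whose columns are the frame's x, y, z axes.
In Python, from workcell import bot, cams gives the robot as it stands. The module is installed in compiled form; this text tells all that it offers.
- The arm moves only by the shell command python3 -m creep 'ROWS'. ROWS is JSON, a list of rows, each a list of 3 entries, a list of its own where there are three numbers: the finger opening in cm, from 0 to 8.54, then the shift along the world's x, y, z in cm, then the turn about the world's z in degrees. A call has 1 to 5 rows; each row shifts and turns the commanded pose from where the row before left it; what a row does not reach is not made up. A row lasts 1/10 s, in which the tool goes at most 50 mm and 8.59 degrees, less where a joint would pass 70% of its speed; a pose out of reach is approached as far as the arm can. A call is refused whole if a number of a shift passes 5 or a number of a turn 8.59, either way. A call with a gripper value outside its range is refused whole. The fingers move at their own pace and stop on an object; the grip force is fixed at half the most. Time passes only in rows, so rows that do not move let the fingers close. It gives the time, the measured TCP pose, the force, the opening and the grip force at its end, in the units of the state.
- bot.read_state(): the state, without advancing time (a new reading comes with each control period).
- cams.snapshot(name): name is "side" or "top" or "wrist"; returns the picture (420x560x3 uint8, red, green, blue); there is no depth.
- cams.calibration(name): a dict with "fovy" (degrees; the focal length in pixels is half the picture's height over the tangent of half this angle, whatever the lens; pixels are square), "cx", "cy" (the principal point, pixels), "eye" and "orientation" of the camera in the world; the wrist camera has in their place "tool_from_camera" (4x4, takes a point from camera to tool coordinates, whose origin is the TCP and whose axes are the flange's). Camera axes: x right, y up, looking along -z (the intrinsics and any distortion apply to the point x, -y, -z); pixel columns grow to the right and rows downward; lengths in m; the calibration is good to about 2 mm. The wrist camera is an equidistant fisheye: a pixel r from the principal point sees the ray r / f radians off the axis. A picture is of the moment at which its call begins: read the wrist's pose just before it. calibration takes no time and is no camera call.
- bot.close_job(): hands the job in; it is judged then, once.
The state is a dict: "time_s": time; "joints": joint angles; "dq": joint speeds; "joint_efforts": joint torques, N m; "position": TCP position; "orientation": TCP orientation; "ft_force": force on the tool from outside, world axes, zero at the start; "moment": the same for the moment, N m; "grip_width": opening from 0.0 (shut) to 1.0 (fully open); "gripper_force": force on a finger pad.
Only numpy, scipy, OpenCV 4.12 (cv2) and the standard library are available. Lean on these libraries where they do the work, as an engineer would, in place of code of your own. Each camera call takes 0.05 s, during which the arm holds its last target. There are 200 camera calls.

## Working session

There is one attempt and no reset: what is moved stays moved. The work goes in short steps, Python scripts to look and compute and a shell command to move; the robot and the scene stay as the last step left them, time stands still between calls to the robot, and variables do not carry over. Pictures are saved under pics/ and viewed, at most 10 in all, crops included, and the job is handed in when it is done.

```bash
mkdir -p pics; python3 - <<'E'
from workcell import bot,cams
import cv2,numpy as np
s=bot.read_state();print(s)
np.set_printoptions(precision=4,suppress=True)
for n in("side","top","wrist"):
    im=cams.snapshot(n);cv2.imwrite(f"pics/{n}0.png",im[:,:,::-1]);print(n,cams.calibration(n))
E
```

```text
{'time_s': 0.0, 'joints': array([-73.49116765,  40.51364684,  -1.58292891,  85.08283641,
         1.26003376,  54.48189108,  -4.32494048]), 'dq': array([ 0.02117255, -0.02532565,  0.04182244,  0.02282245,  0.0572122 ,
       -0.05911508,  0.02134461]), 'joint_efforts': array([-3.11219355e-04, -8.83228683e+01,  1.23440824e+00, -2.36163855e+01,
        1.68730627e-02,  6.48803136e-03,  6.12185204e-05]), 'position': array([0.1861464 , 0.54377009, 0.23083658]), 'orientation': array([[-9.46102216e-01,  3.23868014e-01, -3.26311326e-04],
       [ 3.23868178e-01,  9.46101672e-01, -1.01471332e-03],
       [-1.99094957e-05, -1.06570437e-03, -9.99999432e-01]]), 'ft_force': array([-0.57773175, -0.27762756, -0.2325221 ]), 'moment': array([-0.02666058, -0.02232628, -0.02452568]), 'gripper_force': 0.0, 'grip_width': 0.9995386862157642}
side {'fovy': 49.323050416010126, 'cx': 278.807528388315, 'cy': 200.96057831003125, 'eye': array([-0.1118, -0.6045,  0.7838]), 'orientation': array([[ 0.7045,  0.4282, -0.566 ],
       [-0.7094,  0.4459, -0.5458],
       [ 0.0186,  0.7861,  0.6179]])}
top {'fovy': 50.39223581492107, 'cx': 273.0465351032859, 'cy': 208.15989736932204, 'eye': array([ 0.4005, -0.0208,  1.2565]), 'orientation': array([[-0.012 ,  0.9966, -0.0813],
       [-0.9994, -0.0146, -0.0312],
       [-0.0323,  0.0809,  0.9962]])}
wrist {'fovy': 65.70646984690485, 'cx': 281.32628054068397, 'cy': 205.90463154228502, 'tool_from_camera': array([[-0.0014,  0.9655,  0.2603,  0.0648],
       [ 1.    ,  0.0016, -0.0004, -0.001 ],
       [-0.0008,  0.2603, -0.9655, -0.1408],
       [ 0.    ,  0.    ,  0.    ,  1.    ]])}
```

View pics/top0.png

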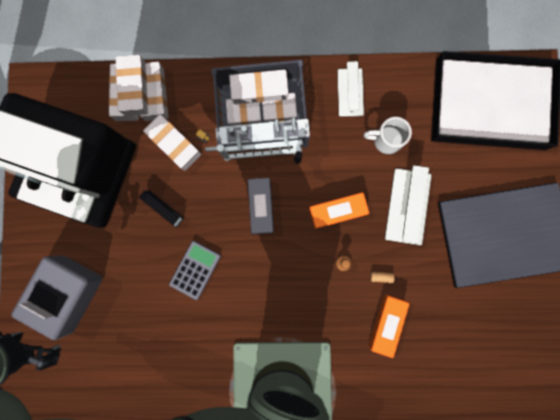

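View pics/side0.png

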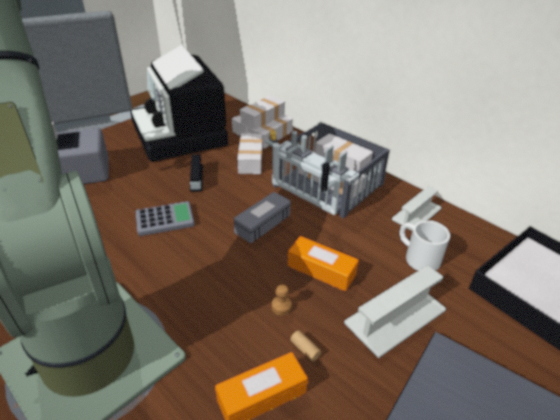

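Top view: case at about (260,205), large stand (408,205), cage (262,125) with the black knob at (297,157). Side view: case (262,217), large stand (400,300), knob (325,175). I'll enlarge the cage in both views.

```bash
python3 - <<'E'
import cv2,numpy as np
a=cv2.imread("pics/top0.png")[105:180,195:325]; b=cv2.imread("pics/side0.png")[120:215,260:400]
a=cv2.resize(a,None,fx=5.5,fy=5.5,interpolation=cv2.INTER_CUBIC)[:,:715];b=cv2.resize(b,None,fx=5.5,fy=5.5,interpolation=cv2.INTER_CUBIC)
cv2.imwrite("pics/a.png",a);cv2.imwrite("pics/b.png",b);print(a.shape,b.shape)
E
```

```text
(412, 715, 3) (522, 770, 3)
```

View pics/a.png

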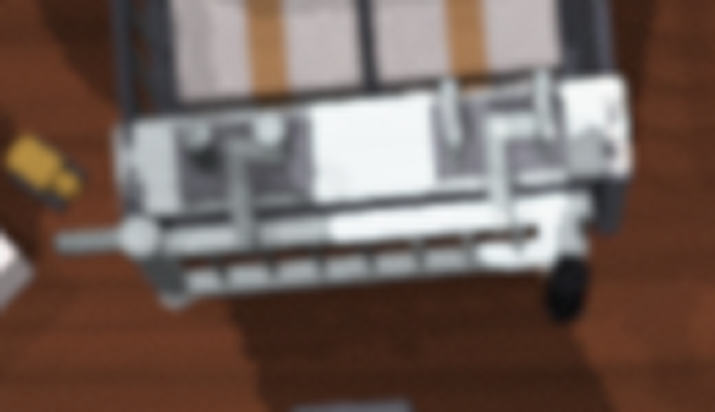

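View pics/b.png

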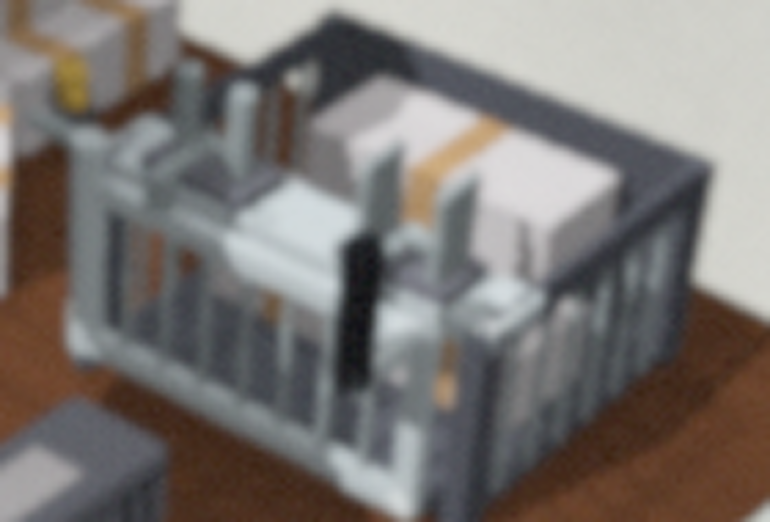

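Round posts are on the left catch (+y), the flat plates on the right (−y). In both, the bolt arm shows that the sliding tab is the right one. The knob is at the right end and the hinge at the left. Next is a helper file and coarse positions.

```bash
cat > h.py <<'E'
import numpy as np,cv2
from workcell import bot,cams
np.set_printoptions(precision=4,suppress=True)
def ray(name,u,v,st=None):
    c=cams.calibration(name);f=210/np.tan(np.radians(c["fovy"]/2))
    p=np.array([u-c["cx"],v-c["cy"]])
    if name=="wrist":
        r=np.hypot(*p);t=r/f;d=np.r_[p/max(r,1e-9)*np.sin(t),np.cos(t)]
        T=c["tool_from_camera"];R=st["orientation"]
        eye=st["position"]+R@T[:3,3];O=R@T[:3,:3]
    else: d=np.r_[p/f,1];eye=c["eye"];O=c["orientation"]
    return eye,O@(d*[1,-1,-1])
def onz(name,u,v,z,st=None):
    e,d=ray(name,u,v,st);return e+d*(z-e[2])/d[2]
def tri(rays):
    A=0;b=0
    for e,d in rays:
        d=d/np.linalg.norm(d);P=np.eye(3)-np.outer(d,d);A=A+P;b=b+P@e
    x=np.linalg.solve(A,b);return x,[np.linalg.norm(np.cross(x-e,d/np.linalg.norm(d))) for e,d in rays]
def rect(mask,name,z,st=None):
    cs,_=cv2.findContours(mask,cv2.RETR_EXTERNAL,cv2.CHAIN_APPROX_NONE)
    c=max(cs,key=cv2.contourArea)
    P=np.array([onz(name,*q[0],z,st)[:2] for q in c])
    return cv2.minAreaRect((P*1000).astype(np.float32)),cv2.boundingRect(c)
E
python3 - <<'E'
from h import *
A=lambda u,v:(195+u/5.5-.4,105+v/5.5-.4)
B=lambda u,v:(260+u/5.5-.4,120+v/5.5-.4)
for n,a,b in[("knobtop",(570,270),(362,238)),("round R",(268,122),(242,85)),("round L",(197,130),(190,65)),("flatR",(543,75),(460,178)),("flatL",(447,85),(385,150))]:
    print(n,*tri([ray("top",*A(*a)),ray("side",*B(*b))]),onz("top",*A(*a),.175))
print("case",onz("top",260,205,.05),onz("side",262,210,.05),"stand",onz("top",405,205,.08))
print("hinge",onz("top",*A(140,235),.125))
E
```

```text
knobtop [ 0.6196 -0.0499  0.1859] [np.float64(8.61947153391885e-05), np.float64(8.619471533924439e-05)] [ 0.6219 -0.0503  0.175 ]
round R [0.6911 0.0843 0.1767] [np.float64(0.0003846766514116068), np.float64(0.0003846766514116247)] [0.6918 0.0842 0.175 ]
round L [0.6886 0.1164 0.1753] [np.float64(0.00020169421025745002), np.float64(0.00020169421025755698)] [0.6888 0.1163 0.175 ]
flatR [ 0.7095 -0.0376  0.1723] [np.float64(0.0028511019021866418), np.float64(0.0028511019021864583)] [ 0.7108 -0.0397  0.175 ]
flatL [0.7071 0.0053 0.1691] [np.float64(0.0023298429372018824), np.float64(0.002329842937201757)] [0.7071 0.0035 0.175 ]
case [0.5081 0.0524 0.05  ] [0.5033 0.0471 0.05  ] stand [ 0.4998 -0.3302  0.08  ]
hinge [0.6525 0.1497 0.125 ]
```

```bash
python3 -m creep '[[8.54,[2,-4,2],3.8],[8.54,[2.5,-4,2],3.8],[8.54,[3,-4,0],3.8],[8.54,[3,-4,0],3.8],[8.54,[3,-4,0],3.8]]'; python3 -m creep '[[8.54,[3,-4,0],0],[8.54,[3,-4,0],0],[8.54,[3,-4,0],0],[8.54,[2,-4,0],0],[8.54,[0,-4,0],0]]';python3 -m creep '[[8.54,[0,-4,0],0],[8.54,[0,-4,0],0],[8.54,[0,-4,0],0],[8.54,[0,0,0],0],[8.54,[0,0,0],0]]'
```

```text
time_s: 0.65
position: [0.3214, 0.3432, 0.2709]
orientation: [[-1.0, -0.005, 0.0], [-0.005, 1.0, -0.0], [-0.0, -0.0, -1.0]]
ft_force: [0.5, 0.8, -0.7]
grip_width: 1.001
gripper_force: 0.0
time_s: 1.15
position: [0.4322, 0.1427, 0.2704]
orientation: [[-1.0, -0.0, 0.0], [-0.0, 1.0, -0.0], [-0.0, -0.0, -1.0]]
ft_force: [0.4, 0.1, 0.1]
grip_width: 1.001
gripper_force: 0.0
time_s: 1.65
position: [0.4306, 0.0244, 0.2708]
orientation: [[-1.0, -0.0, -0.0], [-0.0, 1.0, -0.0], [0.0, -0.0, -1.0]]
ft_force: [-0.6, 1.1, -0.7]
grip_width: 1.004
gripper_force: 0.0
```

```bash
python3 - <<'E'
from h import *
s=bot.read_state();im=cams.snapshot("wrist")[:,:,::-1];cv2.imwrite("pics/w1.png",im)
import pickle;pickle.dump({k:s[k] for k in("position","orientation")},open("w1.pkl","wb"));print(s["joints"])
# coarse case rect from top image
t=cv2.imread("pics/top0.png");hsv=cv2.cvtColor(t,cv2.COLOR_BGR2HSV)
m=np.zeros(t.shape[:2],np.uint8);m[175:238,240:282]=255
g=cv2.bitwise_and(m,(hsv[...,1]<70).astype(np.uint8)*255)
print(rect(g,"top",.05))
m[:]=0;m[160:250,380:436]=255
g=cv2.bitwise_and(m,((hsv[...,1]<60)&(hsv[...,2]>120)).astype(np.uint8)*255)
print(rect(g,"top",.0))
c=cv2.resize(t[155:255,375:440],None,fx=5.5,fy=5.5,interpolation=cv2.INTER_CUBIC);
w=cv2.resize(im,(700,525));o=np.zeros((550,1060,3),np.uint8);o[:525,:700]=w;o[:550,702:702+357]=c;o=cv2.resize(o,(800,415))
cv2.imwrite("pics/c.png",o)
E
```

```text
[ -0.7732  25.5573 -10.5453 108.9749   6.2993  46.0217  75.3178]
(((506.92449951171875, 51.708526611328125), (152.59071350097656, 62.560203552246094), 3.2556612491607666), (248, 178, 26, 56))
(((510.8451843261719, -360.6077575683594), (105.61546325683594, 222.2144775390625), 80.10259246826172), (385, 165, 47, 81))Traceback (most recent call last):
  File "<stdin>", line 13, in <module>
ValueError: could not broadcast input array from shape (550,358,3) into shape (550,357,3)
```

```bash
python3 - <<'E'
import cv2,numpy as np
t=cv2.imread("pics/top0.png");s=cv2.imread("pics/side0.png")
c=cv2.resize(t[160:250,380:440],None,fx=6,fy=6,interpolation=cv2.INTER_CUBIC)
d=cv2.resize(s[260:356,340:450],None,fx=3.9,fy=3.9,interpolation=cv2.INTER_CUBIC)
o=np.zeros((540,362+d.shape[1],3),np.uint8);o[:540,:360]=c;o[:d.shape[0],362:]=d;print(o.shape)
cv2.imwrite("pics/c.png",o)
E
```

```text
(540, 791, 3)
```

View pics/c.png

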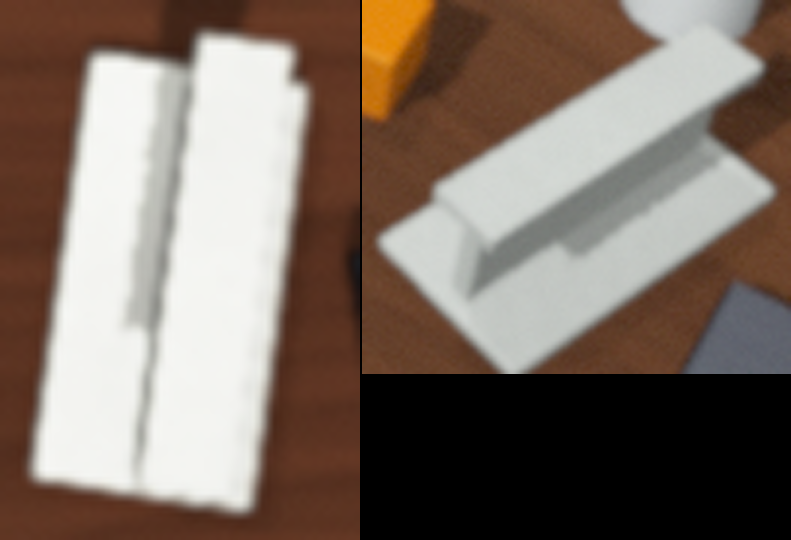

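View pics/w1.png

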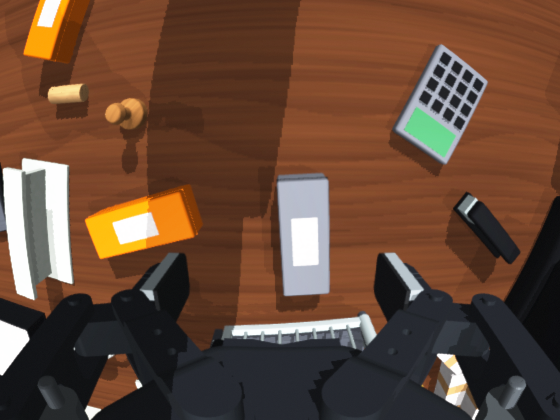

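Composite: the ledge corners in the side half are (434,190), (700,22), (765,68) and (490,250). In the top half they are (198,32), (296,44) and (138,492). Wrist view: case top from about (278,178) to (329,295), free of its neighbours; stamp at (125,112), orange look-alike at (145,222).

```bash
python3 - <<'E'
from h import *
import pickle;s=pickle.load(open("w1.pkl","rb"))
S=[onz("side",340+(u-362)/3.9-.4,260+v/3.9-.4,.08) for u,v in[(434,190),(700,22),(765,68),(490,250)]]
T=[onz("top",380+u/6-.4,160+v/6-.4,.08) for u,v in[(138,492),(198,32),(296,44)]]
print(np.array(S),np.mean(S,0));print(np.array(T));c=(T[0]+T[2])/2;print("top centre",c)
for P in(S,T):
    d=P[1]-P[0];print(np.linalg.norm(d),np.degrees(np.arctan2(d[1],d[0])),np.linalg.norm(P[2]-P[1]))
im=cv2.imread("pics/w1.png");hsv=cv2.cvtColor(im,cv2.COLOR_BGR2HSV)
m=np.zeros(im.shape[:2],np.uint8);m[165:305,262:345]=255
g=cv2.bitwise_and(m,((hsv[...,1]<70)&(hsv[...,2]>95)).astype(np.uint8)*255)
print(rect(g,"wrist",.05,s))
E
```

```text
[[ 0.4056 -0.3242  0.08  ]
 [ 0.6022 -0.3566  0.08  ]
 [ 0.5973 -0.3985  0.08  ]
 [ 0.3959 -0.3648  0.08  ]] [ 0.5002 -0.361   0.08  ]
[[ 0.4042 -0.3206  0.08  ]
 [ 0.6056 -0.3539  0.08  ]
 [ 0.5995 -0.3963  0.08  ]]
top centre [ 0.5018 -0.3584  0.08  ]
0.19930984966229676 -9.34329423791309 0.042267458915381154
0.2041709025796795 -9.385461057756821 0.042869231804886374
(((502.9049072265625, 50.78877258300781), (156.2854461669922, 59.26311492919922), 2.9070281982421875), (277, 173, 53, 123))
```

```bash
python3 -m creep '[[8.54,[3.8,1.4,0],1.5],[8.54,[3.7,1.3,-4],1.5],[8.54,[0,0,-5],0],[8.54,[0,0,-5],0],[8.54,[0,0,-4],0]]'; python3 -m creep '[[8.54,[0,0,-4],0],[8.54,[0,0,-2],0],[8.54,[0,0,-1.3],0],[8.54,[0,0,0],0],[8.54,[0,0,0],0]]'
```

```text
time_s: 2.2
position: [0.5009, 0.052, 0.0926]
orientation: [[-0.998, -0.056, -0.001], [-0.056, 0.998, 0.0], [0.001, 0.0, -1.0]]
ft_force: [1.5, 0.4, 0.3]
grip_width: 0.997
gripper_force: 0.0
time_s: 2.7
position: [0.5019, 0.051, 0.0229]
orientation: [[-0.999, -0.055, 0.001], [-0.055, 0.999, 0.0], [-0.001, 0.0, -1.0]]
ft_force: [-0.5, -0.5, 0.0]
grip_width: 0.996
gripper_force: 0.0
```

```bash
python3 -m creep '[[8.54,[0.4,0,-0.5],0],[5,[0,0,0],0],[5,[0,0,0],0],[5,[0,0,0],0],[5,[0,0,0],0]]'; python3 -m creep '[[5,[0,0,0],0],[5,[0,0,0],0],[5,[0,0,0],0],[5,[0,0,2],0],[5,[0,0,3],0]]'
```

```text
time_s: 3.2
position: [0.506, 0.0507, 0.0177]
orientation: [[-0.999, -0.054, 0.001], [-0.054, 0.999, 0.0], [-0.001, 0.0, -1.0]]
ft_force: [-0.7, 0.2, 7.9]
grip_width: 0.697
gripper_force: 65.5
time_s: 3.7
position: [0.5048, 0.0505, 0.0669]
orientation: [[-0.999, -0.054, -0.002], [-0.054, 0.999, -0.001], [0.002, -0.0, -1.0]]
ft_force: [0.1, 0.4, -3.1]
grip_width: 0.692
gripper_force: 66.7
```

```bash
python3 -m creep '[[5,[0,0,4],0],[5,[0,-2,4],0],[5,[0,-4,1.5],-2.5],[5,[0,-4,0],-2.5],[5,[0,-4,0],-2.5]]'; python3 -m creep '[[5,[0,-4,0],-2.5],[5,[0,-4,0],-2.4],[5,[0,-4,0],0],[5,[0,-4,0],0],[5,[0,-4,0],0]]';  python3 -m creep '[[5,[0,-4,0],0],[5,[0,-3,0],0],[5,[0,0,0],0],[5,[0,0,0],0],[5,[0,0,0],0]]'
```

```text
time_s: 4.2
position: [0.5054, -0.0911, 0.1629]
orientation: [[-0.997, 0.078, 0.001], [0.078, 0.997, -0.0], [-0.001, -0.0, -1.0]]
ft_force: [1.3, 0.2, -5.1]
grip_width: 0.691
gripper_force: 67.1
time_s: 4.7
position: [0.5051, -0.2911, 0.1623]
orientation: [[-0.987, 0.162, -0.0], [0.162, 0.987, 0.0], [0.0, 0.0, -1.0]]
ft_force: [1.1, 0.4, -3.4]
grip_width: 0.695
gripper_force: 66.9
time_s: 5.2
position: [0.5058, -0.3584, 0.1622]
orientation: [[-0.987, 0.161, -0.0], [0.161, 0.987, 0.001], [0.0, 0.001, -1.0]]
ft_force: [-0.5, 0.6, -4.1]
grip_width: 0.69
gripper_force: 66.9
```

```bash
python3 -m creep '[[5,[-0.4,-0.1,0],0],[5,[0,0,-2],0],[5,[0,0,-2],0],[5,[0,0,-1],0],[5,[0,0,0],0]]'
python3 - <<'E'
from h import *
s=bot.read_state();print(s["position"])
cv2.imwrite("pics/s2.png",cams.snapshot("side")[:,:,::-1]);cv2.imwrite("pics/t2.png",cams.snapshot("top")[:,:,::-1])
a=cv2.resize(cv2.imread("pics/s2.png")[200:356,320:480],(430,420));b=cv2.resize(cv2.imread("pics/t2.png")[150:260,370:460],(344,420))
cv2.imwrite("pics/d.png",np.hstack([a,b]))
E
```

```text
time_s: 5.7
position: [0.5012, -0.3599, 0.1113]
orientation: [[-0.987, 0.161, -0.002], [0.161, 0.987, 0.001], [0.002, 0.001, -1.0]]
ft_force: [-0.1, -0.2, -2.9]
grip_width: 0.696
gripper_force: 66.8
[ 0.5012 -0.3599  0.1113]
```

View pics/d.png

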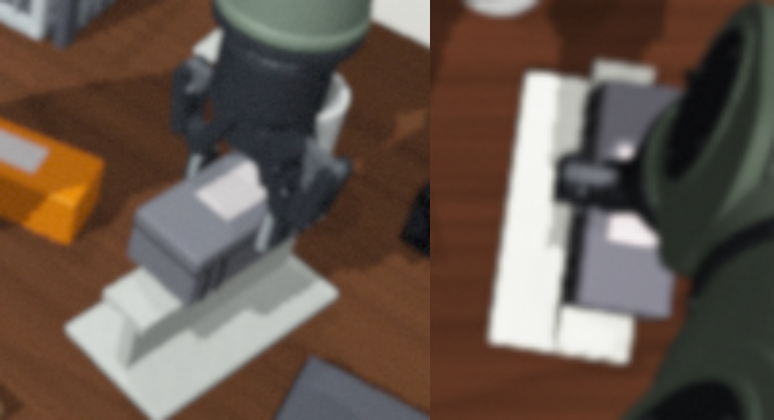

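The case is centred over the ledge and parallel to it in both views, so I'll lower it.

```bash
python3 -m creep '[[5,[0,0,-0.8],0],[5,[0,0,-0.4],0],[5,[0,0,-0.2],0],[5,[0,0,0],0],[5,[0,0,0],0]]'
```

```text
time_s: 6.3
position: [0.5017, -0.3605, 0.0981]
orientation: [[-0.987, 0.162, 0.0], [0.162, 0.987, -0.0], [-0.0, -0.0, -1.0]]
ft_force: [0.3, -0.9, -3.9]
grip_width: 0.692
gripper_force: 66.9
```

```bash
python3 -m creep '[[5,[0,0,-0.2],0],[5,[0,0,0],0]]'
```

```text
time_s: 6.5
position: [0.5017, -0.3606, 0.0978]
orientation: [[-0.987, 0.162, 0.001], [0.162, 0.987, -0.001], [-0.001, -0.001, -1.0]]
ft_force: [-8.7, 4.5, 26.5]
grip_width: 0.69
gripper_force: 70.5
```

```bash
python3 -m creep '[[5,[0,0,0.15],0],[8.54,[0,0,0],0],[8.54,[0,0,0],0],[8.54,[0,0,0],0],[8.54,[0,0,0],0]]'; python3 -m creep '[[8.54,[0,0,0],0],[8.54,[0,0,0.5],0],[8.54,[0,0,2],0],[8.54,[0,0,3],0],[8.54,[0,0,4],0]]'; python3 -m creep '[[8.54,[0,0,5],0],[8.54,[0,0,5],0],[8.54,[0,4,0],2.5],[8.54,[0,4,0],2.5],[8.54,[0,4,0],2.4]]'
```

```text
time_s: 7.0
position: [0.5017, -0.3605, 0.0975]
orientation: [[-0.987, 0.162, -0.0], [0.162, 0.987, -0.0], [-0.0, -0.0, -1.0]]
ft_force: [-0.1, 0.9, 0.6]
grip_width: 1.001
gripper_force: 0.0
time_s: 7.5
position: [0.5011, -0.3601, 0.1931]
orientation: [[-0.987, 0.161, -0.002], [0.161, 0.987, 0.001], [0.002, 0.001, -1.0]]
ft_force: [-0.1, -0.2, 0.9]
grip_width: 0.997
gripper_force: 0.0
time_s: 8.0
position: [0.5013, -0.239, 0.2932]
orientation: [[-1.0, 0.032, 0.001], [0.032, 1.0, -0.0], [-0.001, -0.0, -1.0]]
ft_force: [0.9, 0.2, -0.2]
grip_width: 1.003
gripper_force: 0.0
```

```bash
python3 - <<'E'
from h import *
t=cams.snapshot("top")[:,:,::-1];s=cams.snapshot("side")[:,:,::-1]
cv2.imwrite("pics/t3.png",t);cv2.imwrite("pics/s3.png",s)
hsv=cv2.cvtColor(np.ascontiguousarray(s),cv2.COLOR_BGR2HSV)
a=cv2.resize(s[200:356,320:480],(430,420));b=cv2.resize(t[150:260,370:460],(344,420))
cv2.imwrite("pics/e.png",np.hstack([a,b]))
E
```

```text
(no output)
```

View pics/e.png

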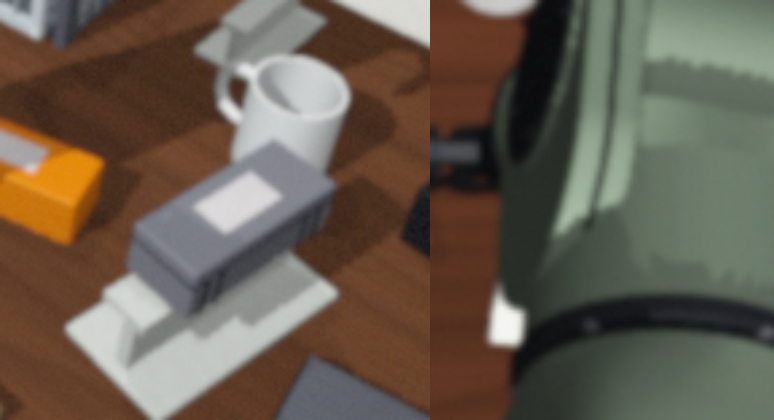

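Case placed flat and lengthways on the ledge, with the gripper clear. Next I'll look at the catches from the wrist.

```bash
python3 -m creep '[[8.54,[1.5,4,0.5],2],[8.54,[1.5,4,0.5],2],[8.54,[2,4,0.5],1.3],[8.54,[2,4,0.5],0],[8.54,[2,4,0.5],0]]'; python3 -m creep '[[8.54,[1,4,0],0],[8.54,[0,4,0],0],[8.54,[0,0,0],0],[8.54,[0,0,0],0]]'
python3 - <<'E'
from h import *
import pickle
s=bot.read_state();im=cams.snapshot("wrist")[:,:,::-1];cv2.imwrite("pics/w2.png",im)
pickle.dump({k:s[k] for k in("position","orientation")},open("w2.pkl","wb"));print(s["position"],s["joints"])
c=im[190:350,170:390];cv2.imwrite("pics/f.png",cv2.resize(c,None,fx=3.6,fy=3.6,interpolation=cv2.INTER_CUBIC))
E
```

```text
time_s: 8.6
position: [0.5922, -0.039, 0.3183]
orientation: [[-0.998, -0.059, 0.001], [-0.059, 0.998, -0.0], [-0.0, -0.0, -1.0]]
ft_force: [0.4, -0.1, 0.7]
grip_width: 1.001
gripper_force: 0.0
time_s: 9.0
position: [0.6016, 0.0398, 0.3178]
orientation: [[-0.998, -0.06, 0.0], [-0.06, 0.998, -0.0], [-0.0, -0.0, -1.0]]
ft_force: [0.0, -0.9, 0.2]
grip_width: 1.002
gripper_force: 0.0
[0.6016 0.0398 0.3178] [  0.1671  39.2516 -15.5835  69.2709  10.2762  72.7839  78.3743]
```

View pics/f.png

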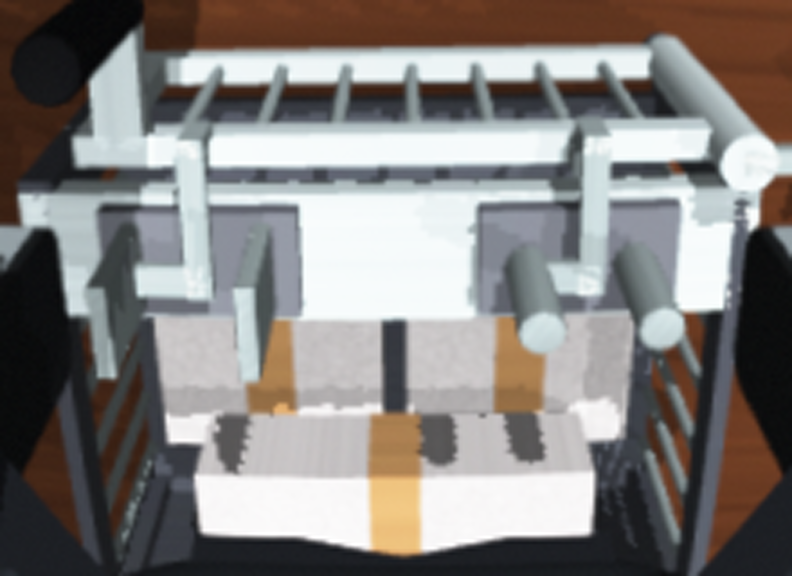

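The post tops are at crop (540,333) and (661,328), the plate tops at about (103,333) and (249,334), and the knob top at (48,70). The arm from each bolt meets the −y tab, which confirms that this is the sliding one.

```bash
python3 - <<'E'
from h import *
import pickle;s=pickle.load(open("w2.pkl","rb"))
P=lambda u,v,z:onz("wrist",170+u/3.6-.36,190+v/3.6-.36,z,s)
for n,u,v,z in[("rs",540,333,.175),("rf",661,328,.175),("fs",103,333,.175),("fs0",97,290,.175),("fs1",111,378,.175),("ff",249,334,.175),("knob",48,70,.185),("hinge",748,165,.13)]:print(n,P(u,v,z))
E
```

```text
rs [0.6886 0.0817 0.175 ]
rf [0.6861 0.1156 0.175 ]
fs [ 0.6973 -0.0397  0.175 ]
fs0 [ 0.6838 -0.0408  0.175 ]
fs1 [ 0.712 -0.038  0.175]
ff [0.6938 0.0018 0.175 ]
knob [ 0.6184 -0.0493  0.185 ]
hinge [0.6527 0.1484 0.13  ]
```

```bash
python3 -m creep '[[8.54,[3,2.4,-1],0],[8.54,[3,2.2,-3],0],[8.54,[2.6,2,-3],0],[8.54,[0,0,-2],0],[8.54,[0,0,0],0]]'
```

```text
time_s: 9.55
position: [0.687, 0.1041, 0.2246]
orientation: [[-0.998, -0.058, -0.005], [-0.058, 0.998, -0.002], [0.005, -0.001, -1.0]]
ft_force: [-0.4, -0.3, 0.2]
grip_width: 1.001
gripper_force: 0.0
```

```bash
python3 -m creep '[[8.54,[0.1,0.2,-3],0],[8.54,[0,0,-3],0],[8.54,[0,0,-2.1],0],[8.54,[0,0,0],0],[8.54,[0,0,0],0]]'; python3 -m creep '[[5.5,[0,0,0],0],[5,[0,0,0],0],[4.5,[0,0,0],0],[4.2,[0,0,0],0],[4.2,[0,0,0],0]]'
```

```text
time_s: 10.05
position: [0.6893, 0.1065, 0.1488]
orientation: [[-0.998, -0.058, 0.002], [-0.058, 0.998, -0.0], [-0.002, -0.0, -1.0]]
ft_force: [-0.4, 0.0, 0.6]
grip_width: 1.003
gripper_force: 0.0
time_s: 10.55
position: [0.689, 0.1071, 0.1472]
orientation: [[-0.998, -0.059, 0.001], [-0.059, 0.998, -0.001], [-0.001, -0.001, -1.0]]
ft_force: [1.6, -4.5, 2.9]
grip_width: 0.494
gripper_force: 2.0
```

```bash
python3 -m creep '[[4.2,[0,0,-0.4],0],[3.8,[0,0,0],0],[3.6,[0,0,0],0],[3.4,[0,0,0],0],[3.4,[0,0,0],0]]';python3 -m creep '[[3.2,[0,0,0],0],[3.0,[0,0,0],0],[3.0,[0,0,0],0]]'
```

```text
time_s: 11.05
position: [0.6885, 0.1078, 0.1425]
orientation: [[-0.998, -0.06, -0.0], [-0.06, 0.998, 0.0], [0.0, 0.0, -1.0]]
ft_force: [0.3, -2.1, 1.2]
grip_width: 0.4
gripper_force: 2.3
time_s: 11.35
position: [0.6885, 0.1085, 0.143]
orientation: [[-0.998, -0.06, 0.0], [-0.06, 0.998, 0.001], [-0.0, 0.001, -1.0]]
ft_force: [-1.4, 2.0, 7.6]
grip_width: 0.363
gripper_force: 57.3
```

```bash
python3 -m creep '[[2.0,[0,0,0],0],[2,[0,0,0],0],[2,[0,0,0],0]]'; python3 -m creep '[[4.5,[0,0,0],0],[6,[0,0,0],0],[8.54,[0,0,0],0],[8.54,[0,0,0],0],[8.54,[0,0,0],0]]'; python3 -m creep '[[8.54,[0,0,3],0],[8.54,[0,0,4],0],[8.54,[-2.5,-2,4],0],[8.54,[-3,-2.5,4],0],[8.54,[-3,-2,2.5],0]]'; python3 - <<'E'
from h import *
import pickle
s=bot.read_state();im=cams.snapshot("wrist")[:,:,::-1];cv2.imwrite("pics/w3.png",im)
pickle.dump({k:s[k] for k in("position","orientation")},open("w3.pkl","wb"));print(s["position"])
c=im[190:350,170:390];cv2.imwrite("pics/g.png",cv2.resize(c,None,fx=3.6,fy=3.6,interpolation=cv2.INTER_CUBIC))
E
```

```text
time_s: 11.65
position: [0.6885, 0.1085, 0.1431]
orientation: [[-0.998, -0.06, 0.0], [-0.06, 0.998, 0.001], [-0.0, 0.001, -1.0]]
ft_force: [-1.5, 2.6, 7.9]
grip_width: 0.365
gripper_force: 58.8
time_s: 12.15
position: [0.6886, 0.1076, 0.1425]
orientation: [[-0.998, -0.059, -0.0], [-0.059, 0.998, 0.0], [0.0, 0.0, -1.0]]
ft_force: [0.6, -1.0, -0.2]
grip_width: 1.002
gripper_force: 0.0
time_s: 12.65
position: [0.6067, 0.0448, 0.3144]
orientation: [[-0.998, -0.059, 0.002], [-0.059, 0.998, -0.0], [-0.002, -0.0, -1.0]]
ft_force: [1.8, -0.5, 0.3]
grip_width: 0.999
gripper_force: 0.0
[0.6067 0.0448 0.3144]
```

View pics/g.png

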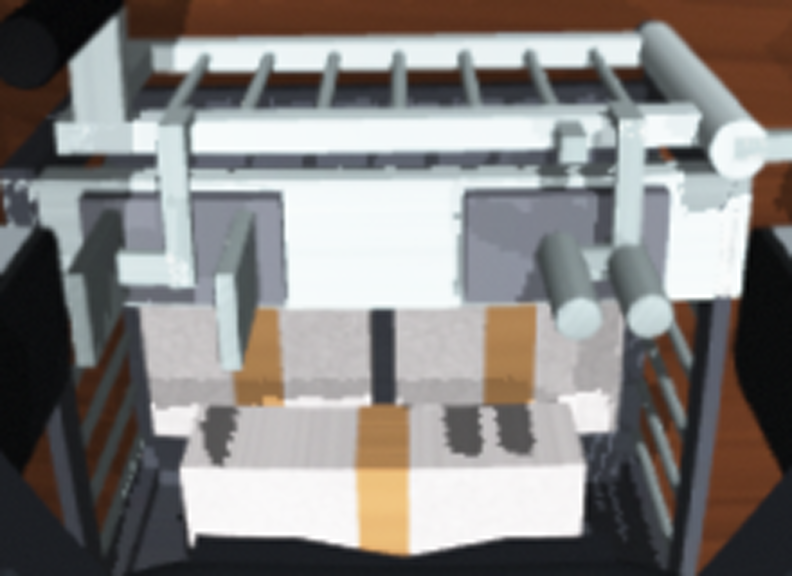

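Post tops are now at crop (578,318) and (648,316). That is 70 px apart instead of 121, or about 20 mm, so the round catch is fully in. Now the flat catch.

```bash
python3 -m creep '[[8.54,[3,-2,-1],0],[8.54,[3,-2,-3],0],[8.54,[3,-1.5,-3],0],[8.54,[0,0,-2],0],[8.54,[0,0,0],0]]'
```

```text
time_s: 13.2
position: [0.6965, -0.0095, 0.2191]
orientation: [[-0.998, -0.059, -0.005], [-0.059, 0.998, -0.0], [0.005, 0.0, -1.0]]
ft_force: [-0.6, -0.3, 0.6]
grip_width: 0.995
gripper_force: 0.0
```

```bash
python3 -m creep '[[8.54,[0,0,-3],0],[8.54,[0,0,-3],0],[8.54,[0,0,-1.9],0],[8.54,[0,0,0],0],[8.54,[0,0,0],0]]'; python3 -m creep '[[5.5,[0,0,0],0],[5,[0,0,0],0],[4.5,[0,0,0],0],[4.2,[0,0,0],0],[4.2,[0,0,0],0]]'
```

```text
time_s: 13.7
position: [0.6979, -0.009, 0.1454]
orientation: [[-0.998, -0.06, 0.002], [-0.06, 0.998, 0.0], [-0.002, -0.0, -1.0]]
ft_force: [0.5, -0.6, 0.6]
grip_width: 0.994
gripper_force: 0.0
time_s: 14.2
position: [0.6977, -0.0099, 0.1441]
orientation: [[-0.998, -0.059, 0.001], [-0.059, 0.998, -0.001], [-0.001, -0.001, -1.0]]
ft_force: [0.8, -3.9, 1.5]
grip_width: 0.494
gripper_force: 2.0
```

```bash
python3 -m creep '[[4.0,[0,0,-0.1],0],[3.8,[0,0,0],0],[3.6,[0,0,0],0],[3.4,[0,0,0],0],[3.4,[0,0,0],0]]';python3 -m creep '[[3.0,[0,0,0],0],[2.0,[0,0,0],0],[2,[0,0,0],0],[2,[0,0,0],0],[2,[0,0,0],0]]'
```

```text
time_s: 14.7
position: [0.6977, -0.0114, 0.1428]
orientation: [[-0.998, -0.058, 0.001], [-0.058, 0.998, -0.003], [-0.001, -0.003, -1.0]]
ft_force: [0.1, -12.8, 6.0]
grip_width: 0.397
gripper_force: 6.4
time_s: 15.2
position: [0.6977, -0.0112, 0.1432]
orientation: [[-0.998, -0.059, 0.001], [-0.059, 0.998, -0.003], [-0.001, -0.003, -1.0]]
ft_force: [-0.8, -9.8, 12.1]
grip_width: 0.372
gripper_force: 60.6
```

```bash
python3 -m creep '[[2,[0,-0.1,0],0],[2,[0,0,0],0],[2,[0,0,0],0]]';  python3 -m creep '[[4.5,[0,0,0],0],[6,[0,0,0],0],[8.54,[0,0,0],0],[8.54,[0,0,0],0],[8.54,[0,0,0],0]]'; python3 -m creep '[[8.54,[0,0,3],0],[8.54,[0,0,4],0],[8.54,[-3,2,4],0],[8.54,[-3,2,4],0],[8.54,[-3,1.5,2],0]]';python3 -m creep '[[8.54,[0,0,0],0]]'; python3 - <<'E'
from h import *
import pickle
s=bot.read_state();im=np.ascontiguousarray(cams.snapshot("wrist")[:,:,::-1]);cv2.imwrite("pics/w4.png",im)
pickle.dump({k:s[k] for k in("position","orientation")},open("w4.pkl","wb"));print(s["position"])
# grey profile across the plates' top rows; same for w3
for n in("w3","w4"):
    i=cv2.cvtColor(cv2.imread(f"pics/{n}.png"),cv2.COLOR_BGR2GRAY)
    for r in(280,285,288):print(n,r,i[r,186:250].tolist())
E
```

```text
time_s: 15.5
position: [0.6977, -0.0112, 0.1432]
orientation: [[-0.998, -0.06, 0.001], [-0.06, 0.998, -0.002], [-0.001, -0.002, -1.0]]
ft_force: [-1.3, -4.6, 11.9]
grip_width: 0.371
gripper_force: 63.1
time_s: 16.0
position: [0.6973, -0.0101, 0.1423]
orientation: [[-0.998, -0.059, -0.0], [-0.059, 0.998, 0.0], [0.0, 0.0, -1.0]]
ft_force: [0.5, 0.3, 0.6]
grip_width: 0.996
gripper_force: 0.0
time_s: 16.5
position: [0.611, 0.0431, 0.3093]
orientation: [[-0.998, -0.06, 0.003], [-0.06, 0.998, 0.001], [-0.003, 0.001, -1.0]]
ft_force: [0.5, 0.0, -0.3]
grip_width: 1.002
gripper_force: 0.0
time_s: 16.6
position: [0.6101, 0.0444, 0.3106]
orientation: [[-0.998, -0.062, 0.004], [-0.062, 0.998, 0.001], [-0.005, 0.001, -1.0]]
ft_force: [1.4, 0.1, 0.2]
grip_width: 1.002
gripper_force: 0.0
[0.6101 0.0444 0.3106]
w3 280 [12, 15, 20, 64, 150, 158, 155, 150, 130, 86, 61, 58, 61, 73, 75, 67, 45, 38, 47, 56, 58, 58, 75, 160, 194, 198, 198, 198, 196, 198, 200, 200, 198, 194, 193, 194, 198, 196, 192, 196, 199, 196, 192, 190, 186, 210, 216, 214, 210, 189, 91, 77, 79, 92, 126, 140, 142, 142, 142, 141, 144, 17
[... 854 characters left out ...]
209, 206, 175, 92, 76, 84, 112, 137, 139, 139, 139, 140, 139, 144, 166, 190, 192]
w4 285 [15, 11, 15, 24, 36, 53, 62, 62, 60, 50, 41, 42, 37, 36, 39, 54, 87, 203, 216, 214, 210, 200, 154, 94, 120, 170, 190, 194, 198, 198, 196, 193, 193, 193, 193, 189, 190, 194, 197, 197, 197, 194, 193, 196, 198, 210, 213, 209, 206, 186, 95, 85, 123, 131, 133, 133, 132, 132, 133, 132, 137, 163, 189, 193]
w4 288 [13, 16, 17, 33, 54, 61, 61, 55, 42, 35, 36, 37, 40, 46, 56, 61, 85, 187, 217, 220, 215, 207, 174, 128, 175, 192, 195, 195, 195, 193, 190, 193, 195, 193, 190, 194, 196, 200, 197, 195, 195, 196, 196, 193, 184, 201, 214, 215, 212, 198, 123, 118, 130, 133, 133, 133, 132, 132, 133, 132, 134, 156, 185, 189]
```

The plate spacing fell from 40.6 to 27.3 px, or 42 to about 28 mm, so the flat catch is fully in as well. Now the knob.

```bash
python3 -m creep '[[6.5,[0.5,-3,0],0],[6.5,[0.4,-3.4,-1],0],[6.5,[0,-3,-3],0],[6.5,[0,0,-4],0],[6.5,[0,0,0],0]]'
```

```text
time_s: 17.15
position: [0.619, -0.0534, 0.2218]
orientation: [[-0.998, -0.058, -0.008], [-0.058, 0.998, 0.0], [0.008, 0.001, -1.0]]
ft_force: [0.3, 0.3, 0.3]
grip_width: 0.761
gripper_force: 0.0
```

```bash
python3 -m creep '[[6.5,[0,0.3,-3],0],[6.5,[0,0,-3],0],[6.5,[0,0,-1.5],0],[6.5,[0,0,0],0],[6.5,[0,0,0],0]]'; python3 -m creep '[[4,[0,0,0],0],[3,[0,0,0],0],[2.4,[0,0,0],0],[1,[0,0,0],0],[1,[0,0,0],0]]';python3 -m creep '[[1,[0,0,0],0],[1,[0,0,0],0]]'
```

```text
time_s: 17.65
position: [0.6215, -0.0488, 0.153]
orientation: [[-0.998, -0.06, 0.001], [-0.06, 0.998, -0.0], [-0.001, -0.0, -1.0]]
ft_force: [-0.2, -0.5, 0.5]
grip_width: 0.762
gripper_force: 0.0
time_s: 18.15
position: [0.621, -0.0495, 0.1524]
orientation: [[-0.998, -0.059, 0.001], [-0.059, 0.998, -0.001], [-0.001, -0.001, -1.0]]
ft_force: [-0.9, -1.0, 5.8]
grip_width: 0.214
gripper_force: 58.4
time_s: 18.35
position: [0.621, -0.0495, 0.1524]
orientation: [[-0.998, -0.059, 0.001], [-0.059, 0.998, -0.001], [-0.001, -0.001, -1.0]]
ft_force: [-0.4, -1.4, 5.0]
grip_width: 0.216
gripper_force: 58.4
```

```bash
python3 -m creep '[[4,[0,0,0],0],[4,[0,0,0],0],[4,[-0.1,0,-1.0],0],[4,[0,0,0],0],[4,[0,0,0],0]]'; python3 -m creep '[[1,[0,0,0],0],[1,[0,0,0],0],[1,[0,0,0],0],[1,[0,0,0],0],[1,[0,0,0],0]]'
python3 - <<'E'
import numpy as np
# shifts in cm for the knob arc, steps of 7.5 deg clockwise, about the hinge
for H in([.6527,.1484],):
    k=np.array([.620,-.0495]);H=np.array(H);r=k-H;print(np.linalg.norm(r))
    P=[]
    for i in range(0,13):
        a=np.radians(-7.5*i);P.append(H+[r[0]*np.cos(a)-r[1]*np.sin(a),r[0]*np.sin(a)+r[1]*np.cos(a)])
    P=np.array(P);print(np.round(np.c_[P[1:]*100,np.diff(P,axis=0)*100],2))
E
```

```text
time_s: 18.85
position: [0.6195, -0.0491, 0.1413]
orientation: [[-0.998, -0.059, -0.001], [-0.059, 0.998, 0.0], [0.001, 0.0, -1.0]]
ft_force: [-0.3, -0.1, -0.6]
grip_width: 0.468
gripper_force: 0.0
time_s: 19.35
position: [0.6198, -0.0495, 0.1419]
orientation: [[-0.998, -0.059, 0.0], [-0.059, 0.998, -0.001], [-0.0, -0.001, -1.0]]
ft_force: [-0.2, -3.9, 5.4]
grip_width: 0.218
gripper_force: 58.8
0.2005833991136854
[[59.44 -4.35 -2.56  0.6 ]
 [56.99 -3.43 -2.46  0.92]
 [54.68 -2.19 -2.31  1.24]
 [52.54 -0.66 -2.13  1.53]
 [50.63  1.13 -1.91  1.79]
 [48.96  3.16 -1.66  2.03]
 [47.58  5.39 -1.39  2.23]
 [46.5   7.78 -1.08  2.39]
 [45.74 10.29 -0.76  2.51]
 [45.31 12.88 -0.43  2.59]
 [45.22 15.5  -0.09  2.62]
 [45.48 18.11  0.26  2.61]]
```

```bash
python3 -m creep '[[1,[-1.3,0.25,0],-3.75],[1,[-1.3,0.35,0],-3.75],[1,[-1.25,0.45,0],-3.75],[1,[-1.2,0.5,0],-3.75],[1,[0,0,0],0]]'
```

```text
time_s: 19.85
position: [0.5678, -0.0343, 0.1419]
orientation: [[-0.979, 0.204, -0.001], [0.204, 0.979, -0.002], [0.001, -0.002, -1.0]]
ft_force: [-2.2, -8.8, 2.4]
grip_width: 0.22
gripper_force: 59.0
```

```bash
python3 -m creep '[[1,[-1.15,0.6,0],-3.75],[1,[-1.15,0.65,0],-3.75],[1,[-1.1,0.75,0],-3.75],[1,[-1.05,0.8,0],-3.75],[1,[0,0,0],0]]'; python3 -m creep '[[1,[-1.0,0.85,0],-3.75],[1,[-0.95,0.9,0],-3.75],[1,[-0.85,1.0,0],-3.75],[1,[-0.8,1.05,0],-3.75],[1,[0,0,0],0]]'
```

```text
time_s: 20.35
position: [0.5231, -0.0067, 0.1419]
orientation: [[-0.893, 0.451, -0.002], [0.451, 0.893, -0.002], [0.001, -0.003, -1.0]]
ft_force: [-6.6, -15.1, 5.3]
grip_width: 0.219
gripper_force: 59.9
time_s: 20.85
position: [0.4862, 0.0328, 0.1418]
orientation: [[-0.746, 0.666, -0.004], [0.666, 0.746, -0.001], [0.003, -0.003, -1.0]]
ft_force: [-12.9, -11.0, 12.9]
grip_width: 0.221
gripper_force: 61.0
```

```bash
python3 -m creep '[[1,[-0.8,1.0,0],-3.75],[1,[-0.75,1.05,0],-3.75],[1,[-0.65,1.1,0],-3.75],[1,[-0.6,1.15,0],-3.75],[1,[0,0,0],0]]'; python3 -m creep '[[1,[-0.5,1.2,0],-3.75],[1,[-0.45,1.2,0],-3.75],[1,[-0.35,1.25,0],-3.75],[1,[-0.3,1.25,0],-3.75],[1,[0,0,0],0]]'
```

```text
time_s: 21.35
position: [0.4624, 0.0777, 0.1419]
orientation: [[-0.55, 0.835, 0.005], [0.835, 0.55, 0.002], [-0.001, 0.005, -1.0]]
ft_force: [14.2, 1.7, -7.4]
grip_width: 0.219
gripper_force: 59.5
time_s: 21.85
position: [0.4506, 0.1268, 0.142]
orientation: [[-0.315, 0.949, 0.013], [0.949, 0.315, 0.002], [-0.002, 0.013, -1.0]]
ft_force: [42.6, 1.7, -27.0]
grip_width: 0.217
gripper_force: 60.3
```

```bash
python3 -m creep '[[1,[0.2,1.25,0],-3.75],[1,[0.1,1.3,0],-3.75],[1,[0,0,0],0]]'
```

```text
time_s: 22.15
position: [0.4495, 0.1517, 0.1419]
orientation: [[-0.188, 0.982, 0.004], [0.982, 0.188, 0.001], [0.0, 0.004, -1.0]]
ft_force: [13.0, -2.1, -1.4]
grip_width: 0.217
gripper_force: 61.4
```

```bash
python3 -m creep '[[1,[0.2,1.3,0],-3.75],[1,[0.25,1.0,0],-3],[1,[0,0,0],0],[1,[0,0,0],0],[1,[0,0,0],0]]'
python3 - <<'E'
from h import *
s=bot.read_state();p=s["position"][:2]-[.6527,.1484];print(np.hypot(*p),260.6-np.degrees(np.arctan2(p[1],p[0]))%360,s["joints"])
t=cams.snapshot("top")[:,:,::-1];cv2.imwrite("pics/t9.png",t)
E
```

```text
time_s: 22.65
position: [0.4512, 0.1734, 0.1418]
orientation: [[-0.074, 0.997, -0.002], [0.997, 0.074, 0.001], [0.001, -0.002, -1.0]]
ft_force: [-8.8, -0.9, 12.3]
grip_width: 0.218
gripper_force: 62.7
0.20307073567990067 87.67625506231428 [-33.2312  42.3333  15.2467 110.2668 -20.7975  30.1564   0.5768]
```

```bash
python3 -c "
from workcell import bot
print(bot.close_job())"
```

```text
the job is handed in; nothing more can be done
None
```

The job is handed in at about 23 s: the case lies flat along the stand, and the round catch then the flat catch were squeezed fully in. The gate stands open at about 88° with its knob still gripped. The open angle comes from the arm's position and grip readings, not from a viewed picture.

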